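Park a bench pump just past its compression peak

TASK

Park the small blue bench pump: take the black knob on its flywheel and turn the wheel slowly clockwise (seen from above) until you feel the resistance build up to its peak and give way, and stop there, just past the peak, without running on. Then gently push the red brake post so that the brake pad comes to rest against the wheel rim, and let go. Leave the things round the pump where they are.

Things in the scene. Friction and masses are not known exactly. Their poses are not given: they have to be found in the camera images.
- pump: small blue bench pump with a grey round foot (168 mm across), fixed to the worktop; about 215 mm long in its y and 170 mm in its x, 147 mm high. Origin: on the worktop under the wheel's upright axis; z up. Its finned aluminium pump head points to its -y, its brake stands at its +y side.
- wheel: steel flywheel lying flat on top of the pump, 150 mm across, 18 mm thick; origin on its upright axis at its underside, 85 mm above the worktop; its x axis points to the knob. It sits on the crank at an unknown angle, so where the peak comes cannot be seen: somewhere between 1.0 and 2.3 rad clockwise of the start lies the crank's top. Turned beyond 0.45 rad past the top it has run on too far.
- wheel_axis (a point): point on the wheel's axis, 103 mm above the worktop. Friction of about 0.28 N m (4 to 5 N at the knob) holds the wheel wherever it is left. From 0.35 rad before the crank's top compression adds to it, most (0.25 N m, in all 8 to 10 N at the knob) 0.2 rad before; at the top the extra is nil; then it helps, least push (almost none) 0.2 rad past the top, back to plain friction at 0.35 rad. There is one peak only.
- knob_grip (a point): grip point on the axis of the black crank knob, 55 mm from the wheel's axis, 128 mm above the worktop. The knob is upright, 17 to 19 mm in diameter, stands from 101 to 144 mm above the worktop and spins freely on its pin, so it can be carried round without turning the hand. The wheel's web below it is at 97 mm, its raised rim at 103 mm.
- brake_lever: aluminium brake lever, 115 mm long, level, beside the wheel; origin at the underside of its upright pivot (79 mm above the worktop, at x -55, y +110 mm in the pump's frame); its x axis runs along the lever to the red post; the rubber pad is on its -y side, facing the wheel.
- brake (a joint): angle of the brake lever, rad: 0 is swung fully out from the wheel (0.5 rad), growing as it swings in, clockwise from above; the pad meets the wheel rim at about 0.50 and yields a little beyond. Friction of 0.2 N m (2 N at the post) holds it where it is left; no spring.
- brake_post (a point): upright red post on the free end of the brake lever, 14 mm in diameter, 100 mm from the pivot, from 89 to 147 mm above the worktop; this point is on its axis, 124 mm above the worktop. The post is pushed toward the wheel (toward the pump's -y) to set the brake.
- crank_pin (a point): hidden little pin inside the pump case, loose in its turn, 0.4 mm off the wheel's axis on the crank: its x in the pump's frame is 0.4 mm times the sine of the crank's angle past its top. The rules measure the crank by it, but its motion is too small to be made out from readings.
- plaster_cast: bystander: cream plaster dental cast, 67x68x30 mm, loose, to the pump's -y; origin at the centre of its underside
- earbud_case: bystander: white rounded earbud case, 45x61x22 mm, loose, in front of the pump; origin at the centre of its underside
- bur_block_grey: bystander: grey bur block, 40x52x25 mm, loose, in front of the pump; origin at the centre of its underside

How it is judged:
By the outcome, as a careful person would: the job done as asked, in the order asked, and still so for the second after the job is handed in, with the robot touching nothing.
It also fails if it takes over 69 s, if anything falls off the work surface, if the arm or the gripper's body presses on something with over 40 N, if the wrist force passes 120 N, or if a joint passes its speed limit or range.

ROBOT

A 6-joint arm with a two-finger parallel gripper is mounted at the origin on a cart in front of the work surface, level with it; the furniture and walls round the work are solid. World frame = base frame: x ahead of the robot, y to its left, z up, the work surface at z = 0. Lengths are in m, angles in rad, forces in N, time in s.
With the tool pointing down it reaches from about 0.325 to 0.875 m from the base axis. Payload 4.4 kg.
Tool frame: the origin (TCP) lies at the very end of the fingers, on their centre line; the grasp point (between the pads) lies 19 mm behind it (manip.tcp_to_grasp is the z of the grasp point in the tool frame, in m); z points along the fingers, y is the line along which they close (so a half turn about z gives the same grasp; the last joint's range is limited). The gripper opens to 85 mm and grips with 20 to 120 N. Pads are 22 mm wide; open, the fingers measure 114 mm over their backs; the gripper's body (76 mm by 85 mm) begins 54 mm behind the grasp point. The pads swing forward as they close: fully open they stand 13 mm farther back than shut.
Start: joints at [-1.437, 0.207, 1.542, -0, 1.393, -0.15], TCP at [0.162, -0.552, 0.231] pointing down, gripper open.
Joint ranges: [-2.73, 2.73], [-0.86, 2.22], [0.23, 2.46], [-1.11, 4.25], [0.08, 2.63], [-2.82, 2.82]. Speed limits (rad/s): [2.79, 2.79, 3.14, 3.14, 3.14, 3.14].

INTERFACE

Orientations are given as a unit quaternion [x, y, z, w].
In Python, from station import manip gives the robot as it stands.
- The arm moves only by the tool step_arm, never from a script. Its argument "motion" is a list that holds one entry, the list of rows, each a list of 5 numbers: the shift along the world's x, y, z in m, then the turn about the world's z in degrees, then the opening, from -1 (shut) to 1 (fully open), so that 0 is half open. A call has 1 to 10 rows; each row is the pose to reach, as a shift and turn from the pose commanded when the call began; what a row does not reach only later rows make up. A row lasts 1/8 s, in which the tool goes at most 62.5 mm and 10.7 degrees, less where a joint would pass 70% of its speed; a pose out of reach is approached as far as the arm can. A call with a gripper value outside its range is refused whole. The fingers move at their own pace and stop on an object; the grip force is fixed at half the most. Time passes only in rows, so rows that repeat a pose let the fingers close. It gives the time, the measured TCP pose, the force, the opening and the grip force at its end, in the units of the state.
- manip.state(): the state, without advancing time (a new reading comes with each control period).
- manip.capture(name): name is "side" or "top" or "wrist"; returns a dict with "pixels" (384x512x3 uint8, blue, green, red), "fx", "fy", "cx", "cy" (pixels), "distortion" ([k1, k2, p1, p2, k3] as OpenCV has them; the pictures are not rectified), "xyz" and "attitude" of the camera in the world; the wrist camera has in their place "T_tool_cam" (4x4, takes a point from camera to tool coordinates, whose origin is the TCP and whose axes are the flange's). Camera axes: x right, y down, z forward; pixel columns grow to the right and rows downward; lengths in m; the calibration is good to about 2 mm. A picture is of the moment at which its call begins: read the wrist's pose just before it. There is no depth.
- manip.finish_job(): hands the job in; it is judged then, once.
Trained networks look in a picture, given as the dict that the camera call returned (one of the last four; its "shot" number tells which), for a name from the list of things; names that differ only in an ending like _2 or _b are one class to them, and where a whole thing is asked for, a point or a joint stands for the part that bears it (a point fixed in the world has none). Each returns a list of dicts, best first, with "conf" (0 to 1); they miss things now and then, are a little off and sometimes report something else, mostly with a low value. They report only what shows in the picture. A call takes as long as a camera call.
- manip.find_in(picture, thing): "rect" ([left, top, width, height] in pixels, round what is visible of it).
- manip.tip_of(picture, thing): "xy" ([column, row] in pixels: a listed point, or the origin of a listed thing).
The state is a dict: "t": time; "joint_positions": joint angles; "qvel": joint speeds; "joint_torque": joint torques, N m; "eef_pos": TCP position; "tool_rot": TCP orientation; "wrist_force": force on the tool from outside, world axes, zero at the start; "ft_torque": the same for the moment, N m; "finger_gap": opening from 0.0 (shut) to 1.0 (fully open); "grip_force": force on a finger pad.
Only numpy, scipy, OpenCV 4.12 (cv2) and the standard library are available. Lean on these libraries where they do the work, as an engineer would, in place of code of your own. Each camera call takes 0.05 s, during which the arm holds its last target. There are 200 camera calls.

## Working session

There is one attempt and no reset: what is moved stays moved. The work goes in short steps, Python scripts to look and compute and a tool call to move; the robot and the scene stay as the last step left them, time stands still between calls to the robot, and variables do not carry over. Pictures are saved under pics/ and viewed, at most 10 in all, crops included, and the job is handed in when it is done.

Besides the shell and the picture viewer there is one more tool, called after "Request:" by a JSON object that holds its "op" and its "data", one argument or row to a line. step_arm: Moves the arm, as the interface text tells. Its arguments: {"type":"object","properties":{"motion":{"type":"array","items":{"type":"array","items":{"type":"array","items":{"type":"number"}}}}},"required":["motion"]}

```bash
mkdir -p pics
cat > h.py <<'E'
import numpy as np, cv2
from scipy.spatial.transform import Rotation as R
from station import manip
def cam(name):
    s=manip.state(); p=manip.capture(name); K=np.array([[p['fx'],0,p['cx']],[0,p['fy'],p['cy']],[0,0,1]])
    if 'T_tool_cam' in p:
        T=np.eye(4);T[:3,:3]=R.from_quat(s['tool_rot']).as_matrix();T[:3,3]=s['eef_pos'];T=T@np.array(p['T_tool_cam'])
    else:
        a=np.array(p['attitude'],float);T=np.eye(4);T[:3,:3]=a if a.shape==(3,3) else R.from_quat(a).as_matrix();T[:3,3]=p['xyz']
    return p,K,np.array(p['distortion'],float),T
def ray(c,xy):
    p,K,d,T=c;u=cv2.undistortPoints(np.array([[xy]],float),K,d)[0,0]
    return T[:3,3],T[:3,:3]@np.array([u[0],u[1],1])
def atz(c,xy,z):
    o,v=ray(c,xy);return o+v*(z-o[2])/v[2]
def proj(c,P):
    p,K,d,T=c;Q=(np.atleast_2d(P)-T[:3,3])@T[:3,:3]
    return cv2.projectPoints(Q.reshape(-1,1,3),np.zeros(3),np.zeros(3),K,d)[0][:,0]
E
python3 - <<'E'
from h import *
print(manip.state(), manip.tcp_to_grasp)
Z=dict(wheel_axis=.103,knob_grip=.128,brake_post=.124,brake_lever=.079,pump=0,wheel=.085,plaster_cast=0,earbud_case=0,bur_block_grey=0)
ims=[]
for n in ['top','side']:
    c=cam(n);ims.append(c[0]['pixels']);cv2.imwrite(f'pics/{n}.png',ims[-1]);print(n,c[3].round(3).tolist())
    for k,z in Z.items():
        for r in manip.tip_of(c[0],k)[:2]: print(k,np.round(r['xy'],1),round(r['conf'],2),atz(c,r['xy'],z).round(4))
E
```

```text
{'t': 0.0, 'joint_positions': array([-1.43651006e+00,  2.07416972e-01,  1.54296077e+00, -1.96014754e-05,
        1.39349270e+00, -1.50457418e-01]), 'qvel': array([-4.64825692e-04, -1.66356680e-03,  4.11198891e-05, -1.17556444e-03,
        1.63132399e-03,  4.05139059e-05]), 'joint_torque': array([-2.75069635e-05, -3.83034503e+01, -2.91599464e+01, -2.91057386e-04,
        1.03847502e-02,  9.92367362e-07]), 'eef_pos': array([ 0.16142833, -0.55108632,  0.23012425]), 'tool_rot': array([ 9.89881348e-01,  1.41892988e-01, -4.36312158e-07, -1.13893188e-03]), 'wrist_force': array([-0.22156026, -0.05384286, -0.54207978]), 'ft_torque': array([ 0.09104655, -0.00127499, -0.06241514]), 'grip_force': 0.0, 'finger_gap': 1.0004756304910882} -0.0187
top [[-0.016, -0.989, 0.147, 0.33], [-1.0, 0.02, 0.025, -0.12], [-0.027, -0.147, -0.989, 0.953], [0.0, 0.0, 0.0, 1.0]]
wheel_axis [239.9 167.2] 0.61 [ 0.5258 -0.0744  0.103 ]
knob_grip [227.1 188.9] 0.77 [ 0.4683 -0.0449  0.128 ]
brake_post [172.6 164.7] 0.72 [0.5307 0.0867 0.124 ]
brake_lever [196.  199.1] 0.68 [0.4522 0.0376 0.079 ]
brake_lever [242.4 168
[... 391 characters left out ...]
48, -0.529, 0.565], [0.0, 0.0, 0.0, 1.0]]
wheel_axis [277.  184.2] 0.83 [ 0.5113 -0.0785  0.103 ]
wheel_axis [277.9 189.3] 0.51 [ 0.5142 -0.102   0.103 ]
knob_grip [259.2 166.9] 0.69 [ 0.4646 -0.0402  0.128 ]
knob_grip [278.4 184.1] 0.34 [ 0.5147 -0.1194  0.128 ]
brake_post [286.1 148.9] 0.75 [0.5314 0.0798 0.124 ]
brake_lever [253.1 170.1] 0.54 [0.4437 0.0303 0.079 ]
brake_lever [229.1 219.9] 0.27 [ 0.4098 -0.2023  0.079 ]
pump [276.1 212.3] 0.58 [ 0.5126 -0.0521  0.    ]
wheel [277.4 189.3] 0.84 [ 0.5129 -0.073   0.085 ]
plaster_cast [262.2 268.2] 0.62 [ 0.4889 -0.2649  0.    ]
earbud_case [228.7 217.7] 0.86 [ 0.3906 -0.0879  0.    ]
bur_block_grey [232.3 196.2] 0.65 [0.3864 0.0148 0.    ]
```

View pics/top.png

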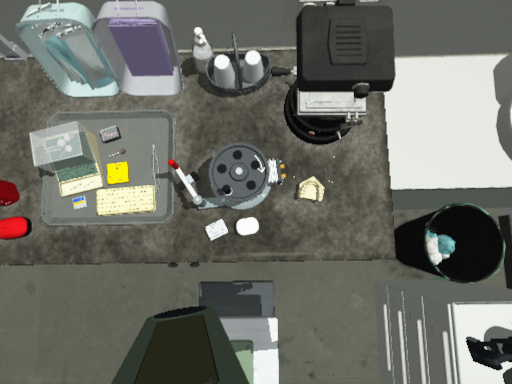

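View pics/side.png

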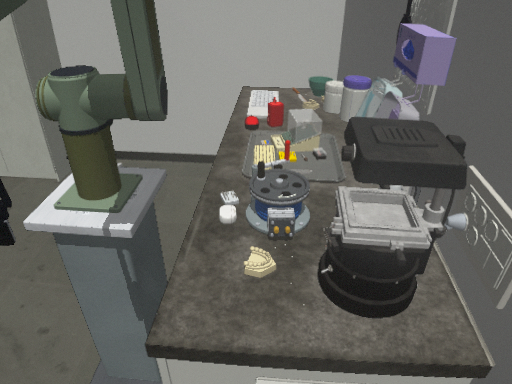

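Top: pump wheel around (240,170), knob (227,189), red post (172,163), pivot near (197,200), earbud case and bur block in front. Side agrees. Networks are plausible; pump is about (0.515,-0.076), the knob at about 146° from the axis. I'm moving above it for a wrist look.

Request:
{"op": "step_arm", "data": {
  "motion": [
    [[0.03, 0.05, 0.03, 0, 0.3], [0.06, 0.105, 0.06, 0, 0.3], [0.09, 0.16, 0.07, 0, 0.3], [0.12, 0.215, 0.07, 0, 0.3], [0.15, 0.265, 0.07, 0, 0.3], [0.18, 0.315, 0.07, 0, 0.3], [0.21, 0.37, 0.07, 0, 0.3], [0.24, 0.42, 0.07, 0, 0.3], [0.265, 0.465, 0.07, 0, 0.3], [0.29, 0.51, 0.07, 0, 0.3]]
  ]
}}

```text
t: 2.25
eef_pos: [0.4522, -0.0401, 0.3016]
tool_rot: [0.99, 0.142, 0.0, 0.0]
wrist_force: [0.6, -0.7, 0.0]
finger_gap: 0.648
grip_force: 0.0
```

Request:
{"op": "step_arm", "data": {
  "motion": [
    [[0, 0, 0, 0, 0.3], [0, 0, 0, 0, 0.3]]
  ]
}}

```text
t: 2.5
eef_pos: [0.4513, -0.0421, 0.3012]
tool_rot: [0.99, 0.142, -0.0, 0.0]
wrist_force: [0.9, -0.1, 0.7]
finger_gap: 0.65
grip_force: 0.0
```

```bash
cat > look.py <<'E'
from h import *
import sys
Z=dict(wheel_axis=.103,knob_grip=.128,brake_post=.124,brake_lever=.079)
cs=[cam(n) for n in sys.argv[2].split(',')]
for n,c in zip(sys.argv[2].split(','),cs):
    cv2.imwrite(f'pics/{sys.argv[1]}_{n}.png',c[0]['pixels'])
    for k,z in Z.items():
        for r in manip.tip_of(c[0],k)[:1]: print(n,k,np.round(r['xy'],1),round(r['conf'],2),atz(c,r['xy'],z).round(4))
s=manip.state();print({k:np.round(s[k],4) for k in ['t','eef_pos','tool_rot','wrist_force','finger_gap','joint_positions']})
E
python3 look.py a wrist,side
```

```text
wrist wheel_axis [293.3 115.1] 0.64 [ 0.5161 -0.0718  0.103 ]
wrist knob_grip [253.3 155.7] 0.95 [ 0.4675 -0.0425  0.128 ]
wrist brake_post [138.6  49.2] 0.57 [0.5329 0.0881 0.124 ]
wrist brake_lever [183.2 148.4] 0.67 [0.4454 0.0338 0.079 ]
side wheel_axis [276.1 186. ] 0.69 [ 0.5094 -0.0872  0.103 ]
side knob_grip [258.9 168.2] 0.76 [ 0.4643 -0.0471  0.128 ]
side brake_post [287.1 149.6] 0.82 [0.5342 0.0756 0.124 ]
side brake_lever [252.6 172.8] 0.49 [0.4436 0.0151 0.079 ]
{'t': np.float64(3.0), 'eef_pos': array([ 0.4514, -0.0423,  0.3013]), 'tool_rot': array([0.9899, 0.1415, 0.    , 0.    ]), 'wrist_force': array([-0.1544,  0.4024,  0.7168]), 'finger_gap': np.float64(0.6534), 'joint_positions': array([-0.2847, -0.1089,  1.7271, -0.    ,  1.5233,  1.0023])}
```

View pics/a_wrist.png

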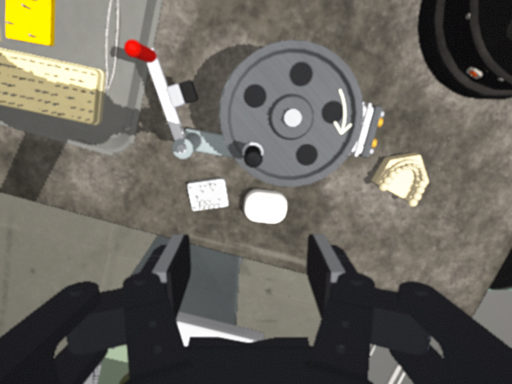

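Wrist picture: knob at (253,153), hub (293,117), post (138,50), pad (184,93) clear of the rim, arrow clockwise. The networks match, so I'm descending over the knob.

Request:
{"op": "step_arm", "data": {
  "motion": [
    [[0.0156, -0.001, -0.03, 0, 0.3], [0.0156, -0.001, -0.06, 0, 0.3], [0.0156, -0.001, -0.09, 0, 0.3], [0.0156, -0.001, -0.12, 0, 0.3], [0.0156, -0.001, -0.14, 0, 0.3], [0.0156, -0.001, -0.16, 0, 0.3], [0.0156, -0.001, -0.175, 0, 0.3], [0.0156, -0.001, -0.183, 0, 0.3], [0.0156, -0.001, -0.188, 0, 0.3], [0.0156, -0.001, -0.188, 0, 0.3]]
  ]
}}

```text
t: 4.25
eef_pos: [0.4673, -0.0429, 0.1134]
tool_rot: [0.99, 0.142, 0.0, 0.0]
wrist_force: [0.3, -0.1, 0.1]
finger_gap: 0.649
grip_force: 0.0
```

Request:
{"op": "step_arm", "data": {
  "motion": [
    [[0, 0, 0, 0, 0.1], [0, 0, 0, 0, -0.2], [0, 0, 0, 0, -0.4], [0, 0, 0, 0, -0.6], [0, 0, 0, 0, -1], [0, 0, 0, 0, -1], [0, 0, 0, 0, -1]]
  ]
}}

```text
t: 5.12
eef_pos: [0.4671, -0.0424, 0.1136]
tool_rot: [0.99, 0.142, -0.0, -0.0]
wrist_force: [-3.1, 2.8, 5.8]
finger_gap: 0.186
grip_force: 58.5
```

```bash
python3 look.py b wrist,side
```

```text
wrist wheel_axis [333.3 166.9] 0.77 [ 0.5146 -0.0718  0.103 ]
wrist knob_grip [252.  259.6] 0.78 [ 0.468  -0.0439  0.128 ]
wrist brake_lever [112.6 220.1] 0.65 [0.4447 0.0352 0.079 ]
side wheel_axis [280.8 183.1] 0.83 [ 0.5205 -0.0723  0.103 ]
side knob_grip [258.6 165.5] 0.9 [ 0.4625 -0.0329  0.128 ]
side brake_post [285.6 147.4] 0.56 [0.5299 0.0894 0.124 ]
side brake_lever [254.6 171.2] 0.75 [0.4483 0.0245 0.079 ]
{'t': np.float64(5.625), 'eef_pos': array([ 0.4671, -0.0424,  0.1136]), 'tool_rot': array([ 9.899e-01,  1.419e-01, -1.000e-04, -4.000e-04]), 'wrist_force': array([-2.3968,  3.4019,  6.1357]), 'finger_gap': np.float64(0.1921), 'joint_positions': array([-2.7590e-01,  1.1960e-01,  1.9082e+00,  8.0000e-04,  1.1143e+00,
        1.0097e+00])}
```

```bash
cat >> h.py <<'E'
def arc(C,r,th0,th1,n,lead=(0,0)):
    t=np.linspace(th0,th1,n+1);P=np.c_[np.cos(t),np.sin(t)]*r
    print([[round(float(a),4) for a in q] for q in (P-P[0])[1:]])
E
python3 - <<'E'
from h import *
C=np.array([.515,-.072]);v=np.array([.4671,-.0424])-C;th=np.arctan2(v[1],v[0]);print(th,np.hypot(*v))
arc(C,.0555,th,th-.5,10);arc(C,.0555,th-.5,th-.7,8)
E
```

```text
2.5880761258002662 0.05630781473294803
[[0.0015, 0.0023], [0.0031, 0.0046], [0.0049, 0.0067], [0.0067, 0.0088], [0.0087, 0.0108], [0.0107, 0.0126], [0.0129, 0.0144], [0.0151, 0.0161], [0.0174, 0.0176], [0.0198, 0.0191]]
[[0.0012, 0.0007], [0.0024, 0.0013], [0.0037, 0.0019], [0.005, 0.0025], [0.0062, 0.003], [0.0075, 0.0036], [0.0088, 0.004], [0.0101, 0.0045]]
```

Request:
{"op": "step_arm", "data": {
  "motion": [
    [[0.0015, 0.0023, 0, 0, -1], [0.0031, 0.0046, 0, 0, -1], [0.0049, 0.0067, 0, 0, -1], [0.0067, 0.0088, 0, 0, -1], [0.0087, 0.0108, 0, 0, -1]]
  ]
}}

```text
t: 6.25
eef_pos: [0.4742, -0.0329, 0.1135]
tool_rot: [0.99, 0.142, -0.002, 0.001]
wrist_force: [-8.2, -0.4, 8.3]
finger_gap: 0.187
grip_force: 58.9
```

Request:
{"op": "step_arm", "data": {
  "motion": [
    [[0.002, 0.0018, 0, 0, -1], [0.0042, 0.0036, 0, 0, -1], [0.0064, 0.0053, 0, 0, -1], [0.0087, 0.0068, 0, 0, -1], [0.0111, 0.0083, 0, 0, -1]]
  ]
}}

```text
t: 6.88
eef_pos: [0.4852, -0.0239, 0.1135]
tool_rot: [0.99, 0.142, -0.002, -0.0]
wrist_force: [-6.0, -0.1, 8.8]
finger_gap: 0.191
grip_force: 59.0
```

```bash
python3 look.py c wrist
```

```text
wrist wheel_axis [357.3 211.2] 0.85 [ 0.5146 -0.073   0.103 ]
wrist knob_grip [251.7 259.9] 0.67 [ 0.486  -0.0252  0.128 ]
wrist brake_post [11.6 82.2] 0.71 [0.5319 0.088  0.124 ]
wrist brake_lever [140.  254.7] 0.87 [0.4449 0.0337 0.079 ]
{'t': np.float64(7.125), 'eef_pos': array([ 0.4857, -0.0236,  0.1135]), 'tool_rot': array([ 9.898e-01,  1.421e-01, -1.600e-03, -2.000e-04]), 'wrist_force': array([-5.2342,  2.1587,  7.9776]), 'finger_gap': np.float64(0.1834), 'joint_positions': array([-2.2640e-01,  1.5680e-01,  1.8654e+00, -8.0000e-04,  1.1226e+00,
        1.0595e+00])}
```

Run:
```python
from h import *
for i in range(22):
    a=2.588-.5-.1*i;print(round(.6+.1*i,1),np.round([np.sin(a-.1),-np.cos(a-.1)],2),end=' ');arc(0,.0555,a,a-.1,4)
```

```text
0.6 [0.91 0.41] [[0.0012, 0.0007], [0.0024, 0.0013], [0.0037, 0.0019], [0.005, 0.0025]]
0.7 [0.95 0.31] [[0.0013, 0.0005], [0.0026, 0.0011], [0.0039, 0.0015], [0.0052, 0.002]]
0.8 [0.98 0.22] [[0.0013, 0.0004], [0.0027, 0.0008], [0.004, 0.0011], [0.0054, 0.0015]]
0.9 [0.99 0.12] [[0.0014, 0.0003], [0.0027, 0.0005], [0.0041, 0.0007], [0.0055, 0.0009]]
1.0 [1.   0.02] [[0.0014, 0.0001], [0.0028, 0.0003], [0.0041, 0.0003], [0.0055, 0.0004]]
1.1 [ 1.   -0.08] [[0.0014, 0.0], [0.0028, -0.0], [0.0042, -0.0001], [0.0055, -0.0002]]
1.2 [ 0.98 -0.18] [[0.0014, -0.0001], [0.0028, -0.0003], [0.0041, -0.0005], [0.0055, -0.0007]]
1.3 [ 0.96 -0.28] [[0.0014, -0.0003], [0.0027, -0.0006], [0.0041, -0.0009], [0.0054, -0.0013]]
1.4 [ 0.93 -0.37] [[0.0013, -0.0004], [0.0026, -0.0008], [0.0039, -0.0013], [0.0052, -0.0018]]
1.5 [ 0.89 -0.46] [[0.0013, -0.0005], [0.0025, -0.0011], [0.0038, -0.0017], [0.005, -0.0023]]
1.6 [ 0.83 -0.55] [[0.0012, -0.0007], [0.0024, -0.0013], [0.0036, -0.0021], [0.0048, -0.0028]]
1.7 [ 0.78 -0.63] [[0.0011, -0.0008], [0.0023, -0.0016], [0.0034, -0.0024], [0.0045, -0.0033]]
1
[... 241 characters left out ...]
 [0.0025, -0.0033], [0.0033, -0.0045]]
2.1 [ 0.47 -0.88] [[0.0008, -0.0012], [0.0015, -0.0023], [0.0022, -0.0035], [0.0028, -0.0048]]
2.2 [ 0.38 -0.93] [[0.0006, -0.0012], [0.0012, -0.0025], [0.0018, -0.0037], [0.0024, -0.005]]
2.3 [ 0.28 -0.96] [[0.0005, -0.0013], [0.001, -0.0026], [0.0014, -0.0039], [0.0018, -0.0052]]
2.4 [ 0.19 -0.98] [[0.0004, -0.0013], [0.0007, -0.0027], [0.001, -0.004], [0.0013, -0.0054]]
2.5 [ 0.09 -1.  ] [[0.0002, -0.0014], [0.0005, -0.0027], [0.0006, -0.0041], [0.0008, -0.0055]]
2.6 [-0.01 -1.  ] [[0.0001, -0.0014], [0.0002, -0.0028], [0.0002, -0.0042], [0.0002, -0.0055]]
2.7 [-0.11 -0.99] [[-0.0, -0.0014], [-0.0001, -0.0028], [-0.0002, -0.0042], [-0.0003, -0.0055]]
```

Request:
{"op": "step_arm", "data": {
  "motion": [
    [[0.0012, 0.0007, 0, 0, -1], [0.0024, 0.0013, 0, 0, -1], [0.0037, 0.0019, 0, 0, -1], [0.005, 0.0025, 0, 0, -1]]
  ]
}}

```text
t: 7.62
eef_pos: [0.4902, -0.0211, 0.1135]
tool_rot: [0.99, 0.142, -0.002, -0.0]
wrist_force: [-8.0, 2.4, 8.8]
finger_gap: 0.19
grip_force: 59.0
```

Request:
{"op": "step_arm", "data": {
  "motion": [
    [[0.0013, 0.0005, 0, 0, -1], [0.0026, 0.0011, 0, 0, -1], [0.0039, 0.0015, 0, 0, -1], [0.0052, 0.002, 0, 0, -1]]
  ]
}}

```text
t: 8.12
eef_pos: [0.4954, -0.0188, 0.1134]
tool_rot: [0.99, 0.142, -0.002, -0.001]
wrist_force: [-7.3, 2.0, 9.1]
finger_gap: 0.192
grip_force: 58.9
```

Request:
{"op": "step_arm", "data": {
  "motion": [
    [[0.0013, 0.0004, 0, 0, -1], [0.0027, 0.0008, 0, 0, -1], [0.004, 0.0011, 0, 0, -1], [0.0054, 0.0015, 0, 0, -1]]
  ]
}}

```text
t: 8.62
eef_pos: [0.501, -0.0171, 0.1135]
tool_rot: [0.99, 0.142, -0.002, -0.001]
wrist_force: [-6.3, 3.4, 8.3]
finger_gap: 0.192
grip_force: 58.9
```

Request:
{"op": "step_arm", "data": {
  "motion": [
    [[0.0014, 0.0003, 0, 0, -1], [0.0027, 0.0005, 0, 0, -1], [0.0041, 0.0007, 0, 0, -1], [0.0055, 0.0009, 0, 0, -1]]
  ]
}}

```text
t: 9.12
eef_pos: [0.5066, -0.016, 0.1135]
tool_rot: [0.99, 0.142, -0.002, -0.001]
wrist_force: [-6.0, 3.2, 9.1]
finger_gap: 0.193
grip_force: 58.9
```

Request:
{"op": "step_arm", "data": {
  "motion": [
    [[0.0014, 0.0001, 0, 0, -1], [0.0028, 0.0003, 0, 0, -1], [0.0041, 0.0003, 0, 0, -1], [0.0055, 0.0004, 0, 0, -1]]
  ]
}}

```text
t: 9.62
eef_pos: [0.5122, -0.0155, 0.1135]
tool_rot: [0.99, 0.142, -0.001, -0.001]
wrist_force: [-5.6, 4.4, 8.4]
finger_gap: 0.188
grip_force: 58.9
```

Request:
{"op": "step_arm", "data": {
  "motion": [
    [[0.0014, 0, 0, 0, -1], [0.0028, 0, 0, 0, -1], [0.0042, -0.0001, 0, 0, -1], [0.0055, -0.0002, 0, 0, -1]]
  ]
}}

```text
t: 10.12
eef_pos: [0.5179, -0.0156, 0.1135]
tool_rot: [0.99, 0.142, -0.001, -0.001]
wrist_force: [-5.0, 3.9, 7.9]
finger_gap: 0.19
grip_force: 58.8
```

Request:
{"op": "step_arm", "data": {
  "motion": [
    [[0.0014, -0.0001, 0, 0, -1], [0.0028, -0.0003, 0, 0, -1], [0.0041, -0.0005, 0, 0, -1], [0.0055, -0.0007, 0, 0, -1]]
  ]
}}

```text
t: 10.62
eef_pos: [0.5235, -0.0162, 0.1135]
tool_rot: [0.99, 0.142, -0.001, -0.001]
wrist_force: [-3.1, 4.8, 7.0]
finger_gap: 0.184
grip_force: 58.8
```

Request:
{"op": "step_arm", "data": {
  "motion": [
    [[0.0014, -0.0003, 0, 0, -1], [0.0027, -0.0006, 0, 0, -1], [0.0041, -0.0009, 0, 0, -1], [0.0054, -0.0013, 0, 0, -1]]
  ]
}}

```text
t: 11.12
eef_pos: [0.5291, -0.0174, 0.1135]
tool_rot: [0.99, 0.142, -0.001, -0.001]
wrist_force: [-4.2, 4.7, 6.1]
finger_gap: 0.188
grip_force: 58.8
```

Run:
```python
from h import *
from scipy.optimize import least_squares
P=np.array([[.4671,-.0424],[.4742,-.0329],[.4852,-.0239],[.4902,-.0211],[.4954,-.0188],[.501,-.0171],[.5066,-.016],[.5122,-.0155],[.5179,-.0156],[.5235,-.0162]])
for r in (None,.055):
    print(least_squares(lambda q:np.hypot(*(P-q[:2]).T)-(r or q[2]),[.515,-.072,.055]).x)
c=cam('wrist');cv2.imwrite('pics/d.png',c[0]['pixels'])
print([atz(c,manip.tip_of(c[0],k)[0]['xy'],z) for k,z in (('wheel_axis',.103),('knob_grip',.128))])
```

```text
[ 0.51440991 -0.07046331  0.05500743]
[ 0.51440667 -0.07045607  0.055     ]
[array([ 0.52602183, -0.15562884,  0.103     ]), array([ 0.52857015, -0.01830233,  0.128     ])]
```

Request:
{"op": "step_arm", "data": {
  "motion": [
    [[0.0013, -0.0004, 0, 0, -1], [0.0026, -0.0008, 0, 0, -1], [0.0039, -0.0013, 0, 0, -1], [0.0052, -0.0018, 0, 0, -1]]
  ]
}}

```text
t: 11.78
eef_pos: [0.5344, -0.0192, 0.1135]
tool_rot: [0.99, 0.142, -0.001, -0.001]
wrist_force: [-3.4, 4.4, 5.8]
finger_gap: 0.191
grip_force: 58.7
```

Request:
{"op": "step_arm", "data": {
  "motion": [
    [[0.0013, -0.0005, 0, 0, -1], [0.0025, -0.0011, 0, 0, -1], [0.0038, -0.0017, 0, 0, -1], [0.005, -0.0023, 0, 0, -1]]
  ]
}}

```text
t: 12.28
eef_pos: [0.5396, -0.0215, 0.1135]
tool_rot: [0.99, 0.142, -0.001, -0.001]
wrist_force: [-2.5, 5.2, 6.0]
finger_gap: 0.186
grip_force: 58.7
```

Request:
{"op": "step_arm", "data": {
  "motion": [
    [[0.0012, -0.0007, 0, 0, -1], [0.0024, -0.0013, 0, 0, -1], [0.0036, -0.0021, 0, 0, -1], [0.0048, -0.0028, 0, 0, -1]]
  ]
}}

```text
t: 12.78
eef_pos: [0.5445, -0.0243, 0.1135]
tool_rot: [0.99, 0.142, -0.0, -0.001]
wrist_force: [-2.5, 5.3, 5.4]
finger_gap: 0.189
grip_force: 58.7
```

Request:
{"op": "step_arm", "data": {
  "motion": [
    [[0.0011, -0.0008, 0, 0, -1], [0.0023, -0.0016, 0, 0, -1], [0.0034, -0.0024, 0, 0, -1], [0.0045, -0.0033, 0, 0, -1]]
  ]
}}

```text
t: 13.28
eef_pos: [0.5491, -0.0276, 0.1135]
tool_rot: [0.99, 0.142, -0.0, -0.001]
wrist_force: [-3.0, 5.2, 6.5]
finger_gap: 0.19
grip_force: 58.6
```

Request:
{"op": "step_arm", "data": {
  "motion": [
    [[0.0011, -0.0009, 0, 0, -1], [0.0021, -0.0018, 0, 0, -1], [0.0031, -0.0027, 0, 0, -1], [0.0041, -0.0037, 0, 0, -1]]
  ]
}}

```text
t: 13.78
eef_pos: [0.5533, -0.0313, 0.1135]
tool_rot: [0.99, 0.142, -0.0, -0.001]
wrist_force: [-2.7, 5.2, 4.5]
finger_gap: 0.19
grip_force: 58.6
```

Request:
{"op": "step_arm", "data": {
  "motion": [
    [[0.001, -0.001, 0, 0, -1], [0.0019, -0.002, 0, 0, -1], [0.0028, -0.003, 0, 0, -1], [0.0037, -0.0041, 0, 0, -1]]
  ]
}}

```text
t: 14.28
eef_pos: [0.5563, -0.0346, 0.1134]
tool_rot: [0.99, 0.142, -0.001, -0.002]
wrist_force: [-3.8, 8.0, 6.4]
finger_gap: 0.191
grip_force: 58.9
```

Request:
{"op": "step_arm", "data": {
  "motion": [
    [[0.0009, -0.0011, 0, 0, -1], [0.0017, -0.0022, 0, 0, -1], [0.0025, -0.0033, 0, 0, -1], [0.0033, -0.0045, 0, 0, -1]]
  ]
}}

```text
t: 14.78
eef_pos: [0.5594, -0.0384, 0.1134]
tool_rot: [0.99, 0.142, -0.001, -0.003]
wrist_force: [-4.1, 8.2, 7.4]
finger_gap: 0.187
grip_force: 59.0
```

Resistance is building (5.5 → about 9 N). Finer steps now.

Request:
{"op": "step_arm", "data": {
  "motion": [
    [[0.0008, -0.0012, 0, 0, -1], [0.0015, -0.0023, 0, 0, -1]]
  ]
}}

```text
t: 15.02
eef_pos: [0.561, -0.0408, 0.1134]
tool_rot: [0.99, 0.142, -0.001, -0.003]
wrist_force: [-4.4, 9.6, 8.2]
finger_gap: 0.187
grip_force: 59.0
```

Request:
{"op": "step_arm", "data": {
  "motion": [
    [[0.0007, -0.0012, 0, 0, -1], [0.0013, -0.0025, 0, 0, -1]]
  ]
}}

```text
t: 15.28
eef_pos: [0.5625, -0.0434, 0.1134]
tool_rot: [0.99, 0.142, -0.001, -0.002]
wrist_force: [-2.7, 7.4, 5.2]
finger_gap: 0.186
grip_force: 58.9
```

Request:
{"op": "step_arm", "data": {
  "motion": [
    [[0.0006, -0.0012, 0, 0, -1], [0.0012, -0.0025, 0, 0, -1]]
  ]
}}

```text
t: 15.52
eef_pos: [0.5641, -0.0464, 0.1134]
tool_rot: [0.99, 0.142, -0.0, -0.002]
wrist_force: [-1.7, 7.4, 5.5]
finger_gap: 0.186
grip_force: 58.7
```

Request:
{"op": "step_arm", "data": {
  "motion": [
    [[0.0005, -0.0013, 0, 0, -1], [0.001, -0.0026, 0, 0, -1]]
  ]
}}

```text
t: 15.78
eef_pos: [0.5655, -0.0497, 0.1135]
tool_rot: [0.99, 0.142, 0.0, -0.001]
wrist_force: [-1.6, 4.4, 3.4]
finger_gap: 0.192
grip_force: 58.6
```

Request:
{"op": "step_arm", "data": {
  "motion": [
    [[0.0005, -0.0013, 0, 0, -1], [0.0009, -0.0026, 0, 0, -1]]
  ]
}}

```text
t: 16.02
eef_pos: [0.5668, -0.0533, 0.1135]
tool_rot: [0.99, 0.142, 0.0, -0.0]
wrist_force: [0.1, 3.5, 3.3]
finger_gap: 0.193
grip_force: 58.5
```

Request:
{"op": "step_arm", "data": {
  "motion": [
    [[0.0002, -0.0009, 0, 0, -1], [0.0003, -0.0015, 0, 0, -1], [0.0003, -0.0015, 0, 0, -1], [0.0003, -0.0015, 0, 0, -1]]
  ]
}}

```text
t: 16.52
eef_pos: [0.5673, -0.0555, 0.1136]
tool_rot: [0.99, 0.142, 0.001, 0.0]
wrist_force: [1.6, 1.5, 3.4]
finger_gap: 0.19
grip_force: 58.5
```

The resistance peaked at about 2.0 rad, fell to plain friction at about 2.2, and is now about 1 N at 2.33 rad, so the wheel is roughly 0.13 rad past the top. Releasing and lifting.

Request:
{"op": "step_arm", "data": {
  "motion": [
    [[0, 0, 0, 0, -0.6], [0, 0, 0, 0, -0.5], [0, 0, 0, 0, -0.3], [0, 0, 0, 0, 0], [0, 0, 0, 0, 0.2], [0, 0, 0, 0, 0.2], [0, 0, 0.02, 0, 0.2], [0, 0, 0.05, 0, 0.2], [0, 0, 0.09, 0, 0.2], [0, 0, 0.13, 0, 0.2]]
  ]
}}

```text
t: 17.77
eef_pos: [0.5665, -0.0551, 0.2443]
tool_rot: [0.99, 0.142, -0.0, -0.0]
wrist_force: [-0.6, 0.3, 0.3]
finger_gap: 0.602
grip_force: 0.0
```

Request:
{"op": "step_arm", "data": {
  "motion": [
    [[-0.03, 0.03, 0.05, 0, -0.5], [-0.07, 0.06, 0.06, 0, -1], [-0.1, 0.08, 0.06, 0, -1], [-0.1, 0.08, 0.06, 0, -1], [-0.1, 0.08, 0.06, 0, -1]]
  ]
}}

```text
t: 18.4
eef_pos: [0.4671, 0.0246, 0.3034]
tool_rot: [0.99, 0.142, 0.0, 0.0]
wrist_force: [-0.1, -0.2, 0.0]
finger_gap: 0.006
grip_force: 0.0
```

```bash
python3 look.py e wrist,side,top
```

```text
wrist wheel_axis [349.6 151.4] 0.95 [ 0.5131 -0.076   0.103 ]
wrist knob_grip [360.2  94.5] 0.7 [ 0.5687 -0.0573  0.128 ]
wrist brake_post [201.8  88.9] 0.56 [0.5309 0.0898 0.124 ]
wrist brake_lever [236.1 178.1] 0.98 [0.4444 0.0329 0.079 ]
side wheel_axis [280.  185.6] 0.75 [ 0.5188 -0.0844  0.103 ]
side knob_grip [300.  173.3] 0.64 [ 0.566 -0.063  0.128]
side brake_post [287.4 146.9] 0.63 [0.535  0.0932 0.124 ]
side brake_lever [253.8 172.7] 0.73 [0.4468 0.0159 0.079 ]
top wheel_axis [239.  170.5] 0.65 [ 0.5176 -0.0721  0.103 ]
top knob_grip [241.9 175.9] 0.74 [ 0.4988 -0.0803  0.128 ]
top brake_post [308.5 191.6] 0.54 [ 0.4586 -0.2368  0.124 ]
top brake_lever [196.  199.7] 0.76 [0.4507 0.0376 0.079 ]
{'t': np.float64(19.15), 'eef_pos': array([0.4667, 0.0249, 0.3033]), 'tool_rot': array([ 0.9899,  0.1419,  0.    , -0.    ]), 'wrist_force': array([-0.6902, -0.8879, -0.8806]), 'finger_gap': np.float64(0.0009), 'joint_positions': array([-0.1323, -0.0778,  1.6947,  0.    ,  1.5247,  1.1537])}
```

View pics/e_wrist.png

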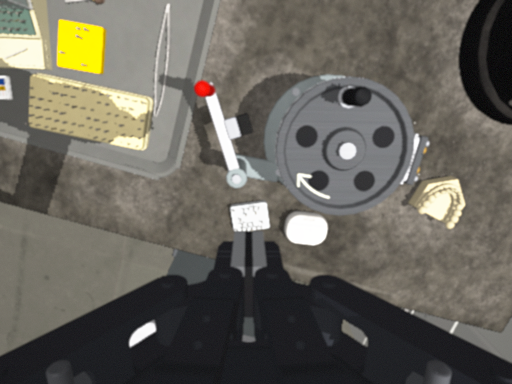

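The wheel stayed: knob at (357,97), hub (348,151). The lever is still out: post (204,89), pivot (236,178), pad (240,125). Going down outside the post with fingers shut.

Request:
{"op": "step_arm", "data": {
  "motion": [
    [[0.027, 0.052, 0, 0, -1], [0.054, 0.103, 0, 0, -1], [0.054, 0.103, -0.03, 0, -1], [0.054, 0.103, -0.07, 0, -1], [0.054, 0.103, -0.11, 0, -1], [0.054, 0.103, -0.15, 0, -1], [0.054, 0.103, -0.18, 0, -1], [0.054, 0.103, -0.195, 0, -1], [0.054, 0.103, -0.195, 0, -1], [0.054, 0.103, -0.195, 0, -1]]
  ]
}}

```text
t: 20.4
eef_pos: [0.5221, 0.128, 0.1098]
tool_rot: [0.99, 0.142, 0.002, 0.0]
wrist_force: [-0.3, 0.1, -0.0]
finger_gap: -0.002
grip_force: 0.0
```

```bash
python3 look.py f wrist,side
python3 - <<'E'
from h import *
pv=np.array([.4445,.033]);n=np.array([-.276,.961])
for b in np.arange(.57,-.05,-.05): print(round(b,2),(pv+.101*np.array([np.cos(b),np.sin(b)])+.0215*n).round(4))
E
```

```text
wrist brake_post [341.5 262.9] 0.91 [0.5325 0.0875 0.124 ]
side wheel_axis [276.5 184.5] 0.69 [ 0.5102 -0.08    0.103 ]
side knob_grip [300.9 170.6] 0.89 [ 0.5686 -0.0491  0.128 ]
side brake_post [286.6 148.5] 0.75 [0.5328 0.0825 0.124 ]
side brake_lever [253.6 170. ] 0.81 [0.445 0.031 0.079]
{'t': np.float64(20.9), 'eef_pos': array([0.5208, 0.1278, 0.1084]), 'tool_rot': array([9.899e-01, 1.419e-01, 1.000e-04, 0.000e+00]), 'wrist_force': array([ 0.7928, -0.124 , -0.521 ]), 'finger_gap': np.float64(0.0015), 'joint_positions': array([0.0793, 0.2606, 1.7501, 0.    , 1.1306, 1.3653])}
0.57 [0.5236 0.1082]
0.52 [0.5262 0.1038]
0.47 [0.5286 0.0994]
0.42 [0.5308 0.0948]
0.37 [0.5327 0.0902]
0.32 [0.5344 0.0854]
0.27 [0.5359 0.0806]
0.22 [0.5371 0.0757]
0.17 [0.5381 0.0707]
0.12 [0.5388 0.0658]
0.07 [0.5393 0.0607]
0.02 [0.5395 0.0557]
-0.03 [0.5395 0.0506]
```

View pics/f_wrist.png

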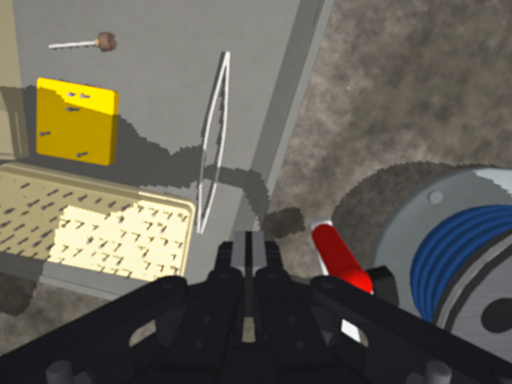

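Shut fingers at (248,240) are clear of the post, which runs from (322,235) to (370,285). Pushing it in along its arc.

Request:
{"op": "step_arm", "data": {
  "motion": [
    [[0.001, -0.007, -0.001, 0, -1], [0.002, -0.014, -0.001, 0, -1], [0.003, -0.02, -0.001, 0, -1], [0.005, -0.024, -0.001, 0, -1], [0.008, -0.0285, -0.001, 0, -1], [0.01, -0.033, -0.001, 0, -1], [0.012, -0.0375, -0.001, 0, -1], [0.0135, -0.0425, -0.001, 0, -1], [0.015, -0.0475, -0.001, 0, -1], [0.016, -0.0525, -0.001, 0, -1]]
  ]
}}

```text
t: 22.15
eef_pos: [0.5369, 0.0749, 0.1074]
tool_rot: [0.99, 0.142, 0.0, 0.0]
wrist_force: [0.6, 2.7, 0.5]
finger_gap: 0.004
grip_force: 1.1
```

```bash
python3 look.py g wrist,side
```

```text
wrist wheel_axis [486.1 344.1] 0.94 [ 0.5138 -0.0724  0.103 ]
wrist brake_post [294.8 255.7] 0.84 [0.5459 0.0565 0.124 ]
side wheel_axis [279.6 183.5] 0.75 [ 0.5176 -0.0745  0.103 ]
side knob_grip [299.9 168.8] 0.92 [ 0.5664 -0.04    0.128 ]
side brake_post [291.7 153.7] 0.56 [0.5468 0.0512 0.124 ]
side brake_lever [253.6 169.7] 0.7 [0.4449 0.0327 0.079 ]
{'t': np.float64(22.65), 'eef_pos': array([0.5366, 0.0753, 0.1072]), 'tool_rot': array([ 9.899e-01,  1.420e-01, -2.000e-04,  1.000e-04]), 'wrist_force': array([-0.3706,  0.3989, -0.6018]), 'finger_gap': np.float64(-0.002), 'joint_positions': array([-2.0200e-02,  2.7340e-01,  1.7365e+00, -2.0000e-04,  1.1319e+00,
        1.2658e+00])}
```

Request:
{"op": "step_arm", "data": {
  "motion": [
    [[0.0004, -0.002, 0, 0, -1], [0.0008, -0.004, 0, 0, -1], [0.0011, -0.006, 0, 0, -1], [0.0014, -0.008, 0, 0, -1]]
  ]
}}

```text
t: 23.15
eef_pos: [0.5384, 0.0674, 0.1073]
tool_rot: [0.99, 0.142, 0.0, -0.0]
wrist_force: [0.4, 2.4, -0.6]
finger_gap: -0.001
grip_force: 1.0
```

Request:
{"op": "step_arm", "data": {
  "motion": [
    [[0.0001, -0.001, 0, 0, -1], [0.0002, -0.002, 0, 0, -1]]
  ]
}}

```text
t: 23.4
eef_pos: [0.5385, 0.0653, 0.1074]
tool_rot: [0.99, 0.142, 0.0, -0.0]
wrist_force: [0.8, 1.7, 0.0]
finger_gap: -0.002
grip_force: 1.0
```

Request:
{"op": "step_arm", "data": {
  "motion": [
    [[0.0001, -0.001, 0, 0, -1], [0.0002, -0.002, 0, 0, -1]]
  ]
}}

```text
t: 23.65
eef_pos: [0.5387, 0.0633, 0.1074]
tool_rot: [0.99, 0.142, 0.0, 0.0]
wrist_force: [1.4, 1.8, 0.9]
finger_gap: -0.002
grip_force: 1.0
```

Request:
{"op": "step_arm", "data": {
  "motion": [
    [[0, -0.001, 0, 0, -1], [0.0001, -0.002, 0, 0, -1]]
  ]
}}

```text
t: 23.9
eef_pos: [0.5387, 0.0617, 0.1074]
tool_rot: [0.99, 0.142, 0.0, -0.0]
wrist_force: [0.6, 5.4, 0.9]
finger_gap: 0.004
grip_force: 2.2
```

Request:
{"op": "step_arm", "data": {
  "motion": [
    [[0, -0.0007, 0, 0, -1], [0, -0.0014, 0, 0, -1]]
  ]
}}

```text
t: 24.15
eef_pos: [0.5388, 0.0613, 0.1075]
tool_rot: [0.99, 0.142, 0.0, -0.001]
wrist_force: [1.1, 7.9, -0.1]
finger_gap: -0.002
grip_force: 3.6
```

```bash
python3 look.py i wrist,side
```

```text
wrist wheel_axis [462.4 341.1] 0.84 [ 0.5142 -0.0713  0.103 ]
wrist brake_post [295.7 258.2] 0.85 [0.5468 0.042  0.124 ]
side wheel_axis [230.9 199.1] 0.47 [ 0.408  -0.1549  0.103 ]
side knob_grip [300.9 169.9] 0.55 [ 0.5687 -0.0455  0.128 ]
side brake_post [293.9 157.7] 0.76 [0.5525 0.0277 0.124 ]
side brake_lever [254.  172.5] 0.8 [0.4472 0.0171 0.079 ]
{'t': np.float64(24.65), 'eef_pos': array([0.5387, 0.0613, 0.1074]), 'tool_rot': array([ 9.899e-01,  1.420e-01,  4.000e-04, -1.200e-03]), 'wrist_force': array([0.9274, 6.711 , 0.2777]), 'finger_gap': np.float64(0.0004), 'joint_positions': array([-0.0477,  0.2732,  1.7363,  0.0027,  1.1318,  1.237 ])}
```

View pics/i_wrist.png

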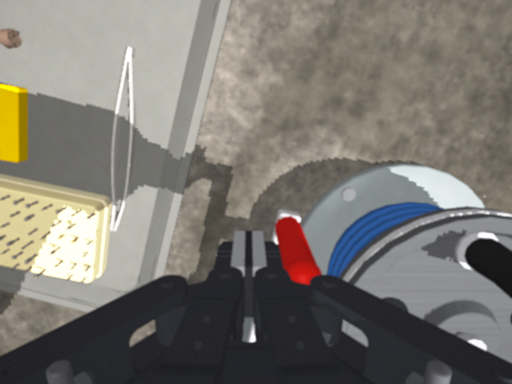

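Force rose sharply to about 8 N with the post stopped, so the pad is on the rim. The post top is at (303,275), touching the fingers. Backing off, lifting away and checking.

Request:
{"op": "step_arm", "data": {
  "motion": [
    [[0, 0.001, 0, 0, -1], [0, 0.003, 0, 0, -1], [-0.001, 0.01, 0, 0, -1], [-0.003, 0.025, 0, 0, -1], [-0.005, 0.04, 0.01, 0, -1], [-0.005, 0.045, 0.05, 0, -1], [-0.005, 0.045, 0.1, 0, -1], [-0.03, 0.02, 0.15, 0, -1], [-0.06, -0.01, 0.19, 0, -1], [-0.08, -0.03, 0.19, 0, -1]]
  ]
}}

```text
t: 25.9
eef_pos: [0.46, 0.0297, 0.3028]
tool_rot: [0.99, 0.142, 0.005, 0.002]
wrist_force: [-0.2, -0.1, 0.2]
finger_gap: -0.001
grip_force: 0.0
```

Request:
{"op": "step_arm", "data": {
  "motion": [
    [[0, 0, 0, 0, -1], [0, 0, 0, 0, -1]]
  ]
}}

```text
t: 26.15
eef_pos: [0.4588, 0.0308, 0.2973]
tool_rot: [0.99, 0.142, 0.0, -0.0]
wrist_force: [1.2, 0.1, -0.3]
finger_gap: -0.005
grip_force: 0.0
```

```bash
python3 look.py j wrist,side; python3 -c "
import cv2;i=cv2.imread('pics/j_wrist.png');cv2.imwrite('pics/j2.png',cv2.resize(i[40:240,170:440],None,fx=2.9,fy=2.9))"
```

```text
wrist wheel_axis [356. 146.] 0.89 [ 0.5123 -0.0719  0.103 ]
wrist knob_grip [371.3  88.4] 0.97 [ 0.5677 -0.057   0.128 ]
wrist brake_post [264.1  75.6] 0.91 [0.5503 0.0423 0.124 ]
wrist brake_lever [246.6 172.9] 0.86 [0.4467 0.0295 0.079 ]
side wheel_axis [278.6 185. ] 0.73 [ 0.5153 -0.0819  0.103 ]
side knob_grip [299. 171.] 0.66 [ 0.5639 -0.0516  0.128 ]
side brake_post [290.1 155. ] 0.52 [0.5424 0.0428 0.124 ]
side brake_lever [253.5 168.4] 0.73 [0.444  0.0401 0.079 ]
{'t': np.float64(26.65), 'eef_pos': array([0.4587, 0.0301, 0.2971]), 'tool_rot': array([ 9.899e-01,  1.420e-01, -2.000e-04, -1.000e-04]), 'wrist_force': array([ 0.9076, -1.2845, -0.9016]), 'finger_gap': np.float64(-0.0005), 'joint_positions': array([-0.1232, -0.0917,  1.7201,  0.    ,  1.5137,  1.1626])}
```

View pics/j2.png

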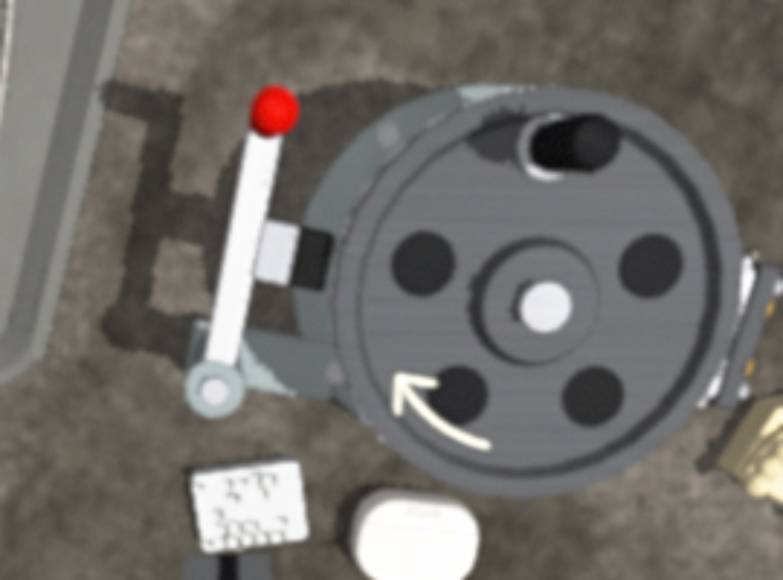

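The pad (315,262) is against the rim (332,260), the knob is unchanged at (575,145), and the neighbours are in place. Handing in.

```bash
python3 -c "
from station import manip
print(manip.finish_job())"
```

```text
the job is handed in; nothing more can be done
None
```

I parked the pump and handed the job in: by my force readings the wheel rests about 0.13 rad past the crank's top, the brake pad is against the rim, and the things round the pump were not touched. The hand-in call returned no verdict.

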